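# Cull the broken rail, then hold a sound one against the sprung guide plate

## Task

One of the three wooden mould-box rails on the left is broken short: put it in the grey scrap tub and let go of it. Then take either sound rail, lay it flat on the jig's bed between the two marked lines, its end square against the steel guide plate, and push it along the bed with a steady 10 N, which drives the sprung plate about half way back (never near its back stop). Finish while still gripping the rail and pressing like that, so that I can drive the screws from behind; leave the other sound rail, the tape roll, the jar and the rubber scraper where they are.

Things in the scene. Friction and masses are not known exactly. Their poses are not given: they have to be found in the camera images.
- rail_a: sound rail of pale wood, a plain bar 120 (its x) x 36 (its y) x 45 mm high, about 120 g, lying on the bench at the left. Origin at the centre of its underside. Both ends are alike.
- rail_b: the second sound rail, identical to rail_a; either will do.
- rail_broken: the broken rail, same wood and same 36 x 45 mm section, but only 80 mm long: a 66 mm length of full section (its x from -33 to +33 mm) and at +x a 14 mm splinter, 16 mm wide (y from +2 to +18 mm), full height. Origin at the centre of the underside of the full-section length. About 75 g. The three rails lie side by side in any order, roughly along world x, about 115 mm apart.
- tub: grey plastic scrap tub, open on top, fixed, at the right: outside 200 (its x) x 140 (its y) x 60 mm high, walls and floor 5 mm. Origin at the centre of its underside.
- jig: fixed screwing jig in the middle of the bench. Origin at bench level. Its +x is the pressing direction (roughly away from the robot). Plywood bed 12 mm thick (top at z = 12 mm), x from -100 to +160 mm, 100 mm wide; two thin dark lines along x, 37 mm apart, mark the rail's lane, centred on y = 0. A wooden spring housing 60 mm high stands on the bed from x = 128 mm on.
- guide_face (a point): centre of the front face (facing the jig's -x) of the steel guide plate, 80 mm wide and 44 mm high (12 thick), with its lower edge 2 mm above the bed; at rest 55 mm in +x from the jig's origin and 36 mm above the bench. It moves with the plate.
- guide (a joint): how far (m) the guide plate is pushed back along the jig's +x: 0 at rest, 0.033 at its back stop. Linear spring of 600 N/m without preload, so 10 N is about 0.0167.
- tape: bystander: roll of paper tape lying flat, 104 mm wide, 45 mm high, beyond the rails.
- jar: bystander: white closed jar 68 mm wide, 85 mm high, beyond the tub.
- scraper: bystander: flat black rubber scraper 90 x 50 x 8 mm, beyond the rails, beside the tape.
Things that resemble listed ones, but are neither listed nor needed, are in the scene too. What is shaped like the rail_a but orange or pink is not meant.

How it is judged (in metres and radians):
On the way:
1. the broken rail lies in the scrap tub, released (x of rail_broken in the frame of tub between -0.095 and 0.095 m and y of rail_broken in the frame of tub between -0.065 and 0.065 m and z of rail_broken in the frame of tub below 0.045 m and linear speed of rail_broken below 0.03 m/s and contact force between rail_broken and the fingers below 0.1 N), for 0.2 s.
At the end, for the whole second after the job is handed in: Broken rail released in the tub. One sound rail, gripped, rests on the bed (-4 to +6 mm, level to 0.1 rad), centred in the lane to 12 mm, square to 0.1 rad, still, pressing the guide plate with 7 to 13 N through the last second. The other sound rail is within 40 mm of its start (all of step 1 and ((contact force between rail_a and guide between 7 and 13 N and y of rail_a in the frame of jig between -0.012 and 0.012 m and z of rail_a in the frame of jig between 0.008 and 0.018 m and angle between the x axis of rail_a and the x axis of jig, either way round below 0.1 rad and angle between rail_a's own z axis and vertical below 0.1 rad and contact force between rail_a and the fingers above 5 N and linear speed of rail_a below 0.01 m/s and distance of rail_b from where it was at the start of the episode below 0.04 m) or (contact force between rail_b and guide between 7 and 13 N and y of rail_b in the frame of jig between -0.012 and 0.012 m and z of rail_b in the frame of jig between 0.008 and 0.018 m and angle between the x axis of rail_b and the x axis of jig, either way round below 0.1 rad and angle between rail_b's own z axis and vertical below 0.1 rad and contact force between rail_b and the fingers above 5 N and linear speed of rail_b below 0.01 m/s and distance of rail_a from where it was at the start of the episode below 0.04 m))); the arm keeps its last pose, push and grip.
It fails at once if the guide plate is pushed more than 27 mm back (about 16 N) (value of joint guide above 0.027 m).
It fails at once if a bystander is moved more than 40 mm (distance of any of tape, jar, scraper from where it was at the start of the episode above 0.04 m).
It also fails if it takes over 56 s, if anything falls off the work surface, if the arm or the gripper's body presses on something with over 40 N, if the wrist force passes 120 N, or if a joint passes its speed limit or range.

## Robot

A 6-joint arm with a two-finger parallel gripper is mounted at the origin on the work surface. World frame = base frame: x ahead of the robot, y to its left, z up, the work surface at z = 0. Lengths are in mm, angles in degrees, forces in N, time in s.
With the tool pointing down it reaches from about 350 to 850 mm from the base axis. Payload 8.1 kg.
Tool frame: the origin (TCP) lies midway between the tips of the shut fingers; the grasp point (between the pads) lies 19 mm behind it; z points along the fingers, y is the line along which they close (so a half turn about z gives the same grasp; the last joint's range is limited). The gripper opens to 85 mm and grips with 20 to 120 N. Pads are 22 mm wide; open, the fingers measure 114 mm over their backs; the gripper's body (76 mm by 85 mm) begins 54 mm behind the grasp point. The pads swing forward as they close: fully open they stand 13 mm farther back than shut.
Start: joints at [-69.465, 7.471, 85.268, -0, 87.261, -4.893], TCP at [257.644, -541.871, 231.292] pointing down, gripper open.
Joint ranges: [-169.43, 169.43], [-51.17, 129.36], [1.28, 143.12], [-76.62, 256.62], [0, 156.53], [-152.29, 152.29]. Speed limits (degrees/s): [136.94, 136.94, 159.86, 180, 180, 180].

## Interface

Orientations are given as [roll, pitch, yaw] about the fixed x, y, z axes, in that order (R = Rz(yaw) Ry(pitch) Rx(roll)).
In Python, from bench import sensors, optics, r gives the robot as it stands.
- The arm moves only by the tool apply_moves, never from a script. Its argument "targets" is a list of rows, each a list of 7 numbers: the shift along the tool's x, y, z in mm, then the turn, a rotation vector about the tool's x, y, z in rad, then the closure, from 0 (fully open) to 1 (shut). In form: [[x, y, z, wx, wy, wz, claw], ...]. A call has 1 to 20 rows; each row shifts and turns the commanded pose from where the row before left it, along the tool's axes as they then stand; what a row does not reach is not made up. A row lasts 1/8 s, in which the tool goes at most 62.5 mm and 10.7 degrees, less where a joint would pass 70% of its speed; a pose out of reach is approached as far as the arm can. A call is refused whole if a number of a shift passes 62.5 or a number of a turn 0.188, either way. A call with a gripper value outside its range is refused whole. The fingers move at their own pace and stop on an object; "force" is the grip in N (left out, the last holds). Time passes only in rows, so rows that do not move let the fingers close. It gives the time, the measured TCP pose, the force, the opening and the grip force at its end, in the units of the state.
- sensors.sense(): the state, without advancing time (a new reading comes with each control period).
- optics.snapshot(name): name is "scene" or "top" or "wrist"; returns the picture (480x640x3 uint8, red, green, blue); there is no depth.
- optics.get_calibration(name): a dict with "camera_matrix" (3x3 intrinsics, pixels), "pose" (4x4, takes a point from camera to world coordinates). Camera axes: x right, y down, z forward; pixel columns grow to the right and rows downward; lengths in mm; the calibration is good to about 2 mm. A picture is of the moment at which its call begins: read the wrist's pose just before it. get_calibration takes no time and is no camera call; for the wrist camera it gives the pose at the moment of the call.
- r.hand_in(): hands the job in; it is judged then, once.
The state is a dict: "time": time; "joint_pos": joint angles; "qd": joint speeds; "joint_efforts": joint torques, N m; "tool_pos": TCP position; "tcp_rot": TCP orientation; "ft_force": force on the tool from outside, world axes, zero at the start; "wrist_torque": the same for the moment, N m; "finger_gap": finger opening in mm; "grip_force": force on a finger pad.
Only numpy, scipy, OpenCV 4.12 (cv2) and the standard library are available. Lean on these libraries where they do the work, as an engineer would, in place of code of your own. Each camera call takes 0.05 s, during which the arm holds its last target. There are 200 camera calls.

## Working session

There is one attempt and no reset: what is moved stays moved. The work goes in short steps, Python scripts to look and compute and a tool call to move; the robot and the scene stay as the last step left them, time stands still between calls to the robot, and variables do not carry over. Pictures are saved under pics/ and viewed, at most 10 in all, crops included, and the job is handed in when it is done.

Besides the shell and the picture viewer there is one more tool, called after ">>>" as name([rows], argument=value, ...), one row to a line, values as JSON. apply_moves: Moves the arm, as the interface text tells. Its arguments: {"type":"object","properties":{"targets":{"type":"array"},"force":{"type":"number"}},"required":["targets"]}

```bash
mkdir -p pics
python3 - <<'E'
from bench import sensors, optics, r
import cv2, numpy as np
print(sensors.sense())
for n in ("top","scene"):
    im=optics.snapshot(n); cv2.imwrite(f"pics/{n}0.png",im[:,:,::-1])
    c=optics.get_calibration(n); print(n,np.round(c["camera_matrix"],1).tolist(),np.round(c["pose"],3).tolist())
E
```

```text
{'time': 0.0, 'joint_pos': array([-6.94652668e+01,  7.51556193e+00,  8.53294644e+01,  8.62672614e-04,
        8.72608730e+01, -4.89300783e+00]), 'qd': array([-0.05152163, -0.00414958,  0.02628181,  0.04771576,  0.08115964,
       -0.05691883]), 'joint_efforts': array([-1.93467545e-04, -5.69389451e+01, -5.00553775e+01, -1.15123203e-04,
        1.46446333e-02,  4.65098663e-05]), 'tool_pos': array([ 257.45679976, -541.35090163,  230.23791973]), 'tcp_rot': array([-1.79894560e+02, -9.89118623e-03,  2.54276899e+01]), 'ft_force': array([ 0.10170378, -0.32375808, -0.26099119]), 'wrist_torque': array([ 0.00115284, -0.01382958, -0.00838792]), 'grip_force': 0.0, 'finger_gap': 85.65398824279808}
top [[504.2, 0.0, 316.3], [0.0, 504.2, 243.1], [0.0, 0.0, 1.0]] [[-0.027, -0.982, 0.185, 359.214], [-0.999, 0.03, 0.015, -13.266], [-0.02, -0.184, -0.983, 1065.016], [0.0, 0.0, 0.0, 1.0]]
scene [[488.2, 0.0, 321.2], [0.0, 488.2, 244.1], [0.0, 0.0, 1.0]] [[0.855, 0.446, -0.264, 833.814], [0.519, -0.745, 0.42, -443.992], [-0.009, -0.496, -0.868, 965.643], [0.0, 0.0, 0.0, 1.0]]
```

View pics/top0.png

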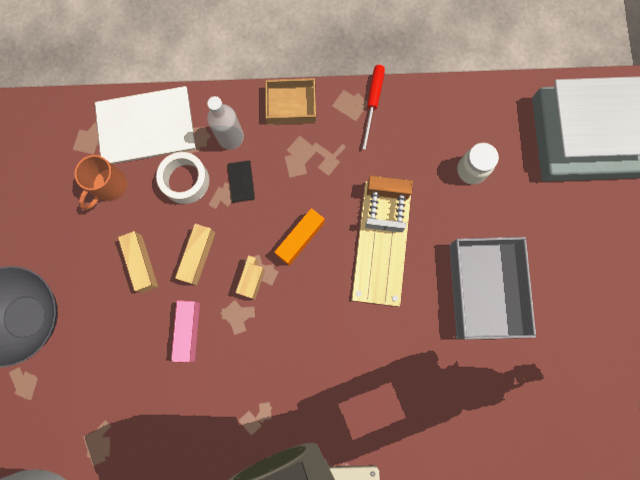

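View pics/scene0.png

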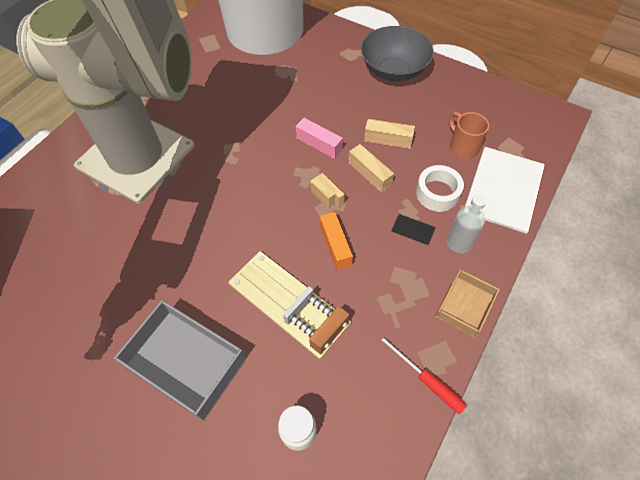

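The top view shows the sound rails at about (138,261) and (195,254), and the broken one at (250,278). The jig is at (383,245) with its plate at (385,225), and the tub is at (492,288). An orange look-alike sits at (300,237) and a pink one at (185,331). I'll zoom in to get the corners.

Run:
```python
import cv2
im=cv2.imread("pics/top0.png")
a=cv2.resize(im[215:305,110:275],None,fx=4,fy=4,interpolation=cv2.INTER_CUBIC)
b=cv2.resize(im[170:310,345:420],None,fx=4,fy=4,interpolation=cv2.INTER_CUBIC)
import numpy as np
cv2.imwrite("pics/c1.png",a); cv2.imwrite("pics/c2.png",b)
```

```text
(no output)
```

View pics/c1.png

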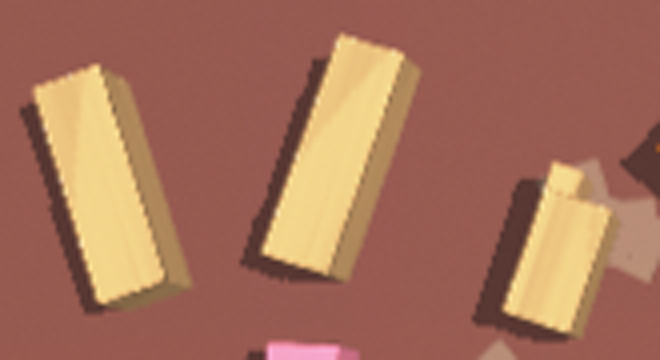

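View pics/c2.png

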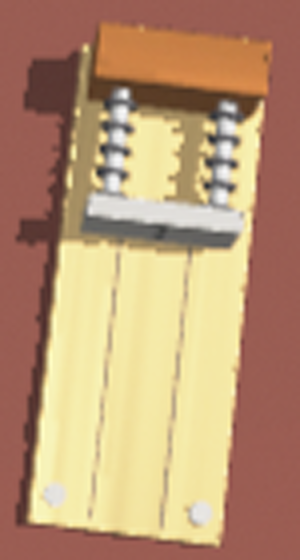

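The crops show clear top-face corners on all three rails, with the splinter at the top left of the broken one. In the jig crop, the lane lines run (119,255)→(90,520) and (190,255)→(163,528). The plate's top front edge runs about (85,213)→(240,238).

```bash
cat > h.py <<'E'
import numpy as np
from bench import sensors, optics, r
def world(name,px,z,cal=None):
    c=cal or optics.get_calibration(name); K=np.array(c["camera_matrix"]);T=np.array(c["pose"])
    px=np.atleast_2d(px).astype(float)
    d=(np.linalg.inv(K)@np.c_[px,np.ones(len(px))].T).T@T[:3,:3].T
    return T[:3,3]+d*((z-T[2,3])/d[:,2])[:,None]
E
python3 - <<'E'
from h import *
def crop(p,o): return (np.array(p)+.5)/4-.5+np.array(o)
A=(110,215);B=(345,170)
for n,p in dict(r1=[(33,88),(99,65),(164,277),(97,305)],r2=[(342,34),(405,53),(328,275),(262,253)]).items():
    w=world("top",crop(p,A),45)[:,:2]
    v=(w[0]+w[1]-w[2]-w[3])/2; u=(w[1]+w[2]-w[0]-w[3])/2
    print(n,w.mean(0).round(1),"len",np.linalg.norm(v).round(1),"wid",np.linalg.norm(u).round(1),"yaw",np.degrees(np.arctan2(v[1],v[0])).round(2))
w=world("top",crop([(612,207),(577,336),(503,313),(555,162),(583,170)],A),45)[:,:2];print("broken",w.round(1).tolist())
R,BR,BL=w[:3]; v=R-BR; print("yaw",np.degrees(np.arctan2(v[1],v[0])),np.linalg.norm(v),np.linalg.norm(BL-BR),"centre",(R+BL)/2)
w=world("top",crop([(119,255),(90,520),(190,255),(163,528)],B),12)[:,:2];print("lines",w.round(1).tolist())
for a,b in ((0,1),(2,3)): v=w[a]-w[b]; print(np.degrees(np.arctan2(v[1],v[0])))
w=world("top",crop([(28,523),(220,546)],B),12)[:,:2];print("bedend",w.round(1).tolist(),w.mean(0))
w=world("top",crop([(85,213),(240,238)],B),58)[:,:2];print("plate top front",w.round(1).tolist(),w.mean(0))
w=world("top",[(452,239),(526,238),(534,338),(459,339)],60)[:,:2];print("tub",w.round(1).tolist(),w.mean(0))
E
```

```text
r1 [526.5 378.7] len 119.1 wid 36.1 yaw 18.58
r2 [538.5 256.5] len 120.4 wid 35.6 yaw -18.68
broken [[505.9, 113.5], [440.7, 131.7], [453.4, 169.2], [530.1, 142.6], [525.5, 128.2]]
yaw -15.592422958707184 67.75582677042365 39.64318328456976 centre [479.65480772 141.34913863]
lines [[574.4, -121.2], [434.5, -99.4], [573.2, -158.8], [429.3, -137.0]]
-8.853014518064297
-8.632213127294186
bedend [[433.9, -67.2], [419.2, -165.9]] [ 426.52448191 -116.56061012]
plate top front [[587.4, -100.2], [571.9, -178.3]] [ 579.66909941 -139.27385195]
tub [[548.1, -272.1], [545.6, -420.5], [347.6, -415.5], [349.6, -270.5]] [ 447.72894216 -344.66816377]
```

>>> apply_moves([
  [0,0,0,0,0,0.185,0],
  [0,0,0,0,0,0.185,0],
  [0,0,0,0,0,0.185,0],
  [0,0,0,0,0,0.185,0],
  [1,-51,0,0,0,0,0],
  [1,-51,0,0,0,0,0],
  [1,-51,0,0,0,0,0],
  [1,-51,0,0,0,0,0],
  [1,-51,0,0,0,0,0],
  [1,-51,0,0,0,0,0],
  [1,-51,0,0,0,0,0],
  [1,-51,0,0,0,0,0],
  [1,-51,0,0,0,0,0],
  [1,-51,0,0,0,0,0],
  [1,-51,0,0,0,0,0],
  [1,-51,0,0,0,0,0],
  [1,-51,0,0,0,0,0],
  [0,-51,0,0,0,0,0],
])

```text
time: 2.35
tool_pos: [478.6, 139.0, 231.0]
tcp_rot: [180.0, 0.0, -17.0]
ft_force: [1.6, -0.7, 0.5]
finger_gap: 85.6
grip_force: 0.0
```

```bash
cat >> h.py <<'E'
def delta(x,y,z,yaw):
    "tool-frame shift (after turning) and wz needed to reach x,y,z,yaw"
    s=sensors.sense(); p=s["tool_pos"]; rot=s["tcp_rot"]; a=np.radians(yaw)
    d=np.array([x,y,z])-p; wz=-np.radians((yaw-rot[2]+180)%360-180)
    print("t",round(s["time"],2),"pos",p.round(1),"rot",rot.round(2),"F",s["ft_force"].round(1),"gap",s["finger_gap"].round(1),"grip",round(s["grip_force"],1))
    print("turn wz %.3f then shift %s"%(wz,np.round([d[0]*np.cos(a)+d[1]*np.sin(a),d[0]*np.sin(a)-d[1]*np.cos(a),-d[2]],1)))
E
python3 - <<'E'
from h import *
import cv2
delta(479.5,141,12,-17)
c=optics.get_calibration("wrist"); im=optics.snapshot("wrist"); cv2.imwrite("pics/w1.png",im[:,:,::-1])
np.savez("w1.npz",K=c["camera_matrix"],T=c["pose"])
E
```

```text
Traceback (most recent call last):
  File "h.py", line 12, in delta
    print("t",round(s["time"],2),"pos",p.round(1),"rot",rot.round(2),"F",s["ft_force"].round(1),"gap",s["finger_gap"].round(1),"grip",round(s["grip_force"],1))
                                                                                                      ^^^^^^^^^^^^^^^^^^^^^
AttributeError: 'float' object has no attribute 'round'
```

```bash
sed -i 's/s\["finger_gap"\].round(1)/round(s["finger_gap"],1)/' h.py
python3 - <<'E'
from h import *
import cv2
delta(479.5,141,12,-17)
c=optics.get_calibration("wrist"); im=optics.snapshot("wrist"); cv2.imwrite("pics/w1.png",im[:,:,::-1])
np.savez("w1.npz",K=c["camera_matrix"],T=c["pose"])
E
```

```text
t 2.35 pos [478.6 139.  231. ] rot [ 1.7999e+02  1.0000e-02 -1.6960e+01] F [ 1.6 -0.7  0.5] gap 85.6 grip 0.0
turn wz 0.001 then shift [  0.3  -2.2 219. ]
```

View pics/w1.png

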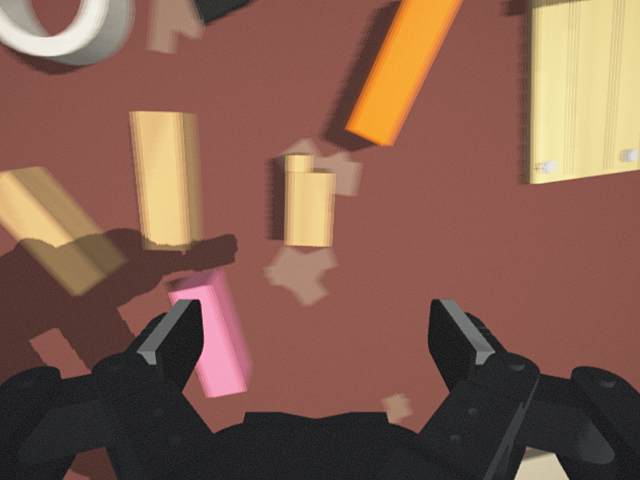

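The wrist view shows the broken rail nearly aligned with the tool. Its body corners are at about (334,172), (331,247) and (285,246), with the splinter at (286–311,154). I'll check its position from this view.

Run:
```python
from h import *
f=np.load("w1.npz"); c=dict(camera_matrix=f["K"],pose=f["T"])
w=world("",[(334,172),(331,247),(285,246),(286,154)],45,c)[:,:2];print(w.round(1).tolist(),"c",(w[0]+w[2])/2)
for a,b in((0,1),(3,2)):
    v=w[a]-w[b];print(np.linalg.norm(v),np.degrees(np.arctan2(v[1],v[0])))
print(np.linalg.norm(w[1]-w[2]))
w=world("",[(131,111),(197,113),(190,249),(143,250)],45,c)[:,:2];print("r2",w.round(1).tolist())
```

```text
[[505.6, 114.4], [441.5, 135.8], [454.6, 175.4], [531.9, 149.1]] c [480.06838144 144.92307707]
67.52566139320322 -18.47996185233846
81.71637510466408 -18.805486619109193
41.72951741329532
r2 [[602.0, 260.2], [584.7, 208.9], [477.0, 258.9], [488.6, 300.1]]
```

>>> apply_moves([
  [0,-4,40,0,0,0.02,0],
  [0,0,50,0,0,0,0],
  [0,0,50,0,0,0,0],
  [0,0,40,0,0,0,0],
  [0,0,25,0,0,0,0],
  [0,0,14,0,0,0,0],
  [0,0,0,0,0,0,0.2],
  [0,0,0,0,0,0,0.4],
  [0,0,0,0,0,0,0.6],
  [0,0,0,0,0,0,1],
  [0,0,0,0,0,0,1],
  [0,0,0,0,0,0,1],
  [0,0,0,0,0,0,1],
], force=40)

```text
time: 4.03
tool_pos: [481.1, 141.3, 13.9]
tcp_rot: [-179.9, -0.1, -18.1]
ft_force: [-1.3, 0.4, 6.9]
finger_gap: 35.3
grip_force: 40.9
```

>>> apply_moves([
  [0,0,-30,0,0,0,1],
  [0,0,-50,0,0,0,1],
  [0,0,-50,0,0,0,1],
  [0,0,-20,0,0,-0.158,1],
  [0,0,0,0,0,-0.158,1],
  [-3.3,30,0,0,0,0,1],
  [-3.3,50,0,0,0,0,1],
  [-3.3,50,0,0,0,0,1],
  [-3.3,50,0,0,0,0,1],
  [-3.3,50,0,0,0,0,1],
  [-3.3,50,0,0,0,0,1],
  [-3.3,50,0,0,0,0,1],
  [-3.3,50,0,0,0,0,1],
  [-3.3,50,0,0,0,0,1],
  [-3.3,36,0,0,0,0,1],
  [0,20,0,0,0,0,1],
  [0,0,0,0,0,0,1],
  [0,0,0,0,0,0,1],
])

```text
time: 6.28
tool_pos: [446.8, -343.8, 162.2]
tcp_rot: [-180.0, 0.0, 0.0]
ft_force: [0.3, -0.3, -0.6]
finger_gap: 35.3
grip_force: 40.2
```

>>> apply_moves([
  [0,0,40,0,0,0,1],
  [0,0,45,0,0,0,1],
  [0,0,30,0,0,0,1],
  [0,0,15,0,0,0,1],
  [0,0,8,0,0,0,1],
  [0,0,0,0,0,0,1],
  [0,0,0,0,0,0,0.35],
  [0,0,0,0,0,0,0.35],
  [0,0,0,0,0,0,0.35],
  [0,0,0,0,0,0,0.35],
  [0,0,0,0,0,0,0.35],
  [0,0,-30,0,0,0,0.35],
  [0,0,-50,0,0,0,0.35],
  [0,0,-60,0,0,0,0.35],
  [0,0,-60,0,0,0,0],
  [0,0,0,0,0,0,0],
])

```text
time: 8.28
tool_pos: [449.2, -347.3, 231.5]
tcp_rot: [179.5, -0.5, -0.0]
ft_force: [0.0, -0.6, 0.7]
finger_gap: 85.8
grip_force: 0.0
```

Run:
```python
from h import *
import cv2
delta(538.5,256.5,225,-18.7)
im=optics.snapshot("wrist"); im2=optics.snapshot("scene")
cv2.imwrite("pics/w2.png",np.hstack([cv2.resize(im,(400,300)),cv2.resize(im2,(400,300))])[:,:,::-1])
```

```text
t 8.28 pos [ 449.2 -347.3  231.5] rot [ 1.7955e+02 -4.9000e-01 -1.0000e-02] F [ 0.  -0.6  0.7] gap 85.8 grip 0.0
turn wz 0.326 then shift [-109.  -600.6    6.5]
```

View pics/w2.png

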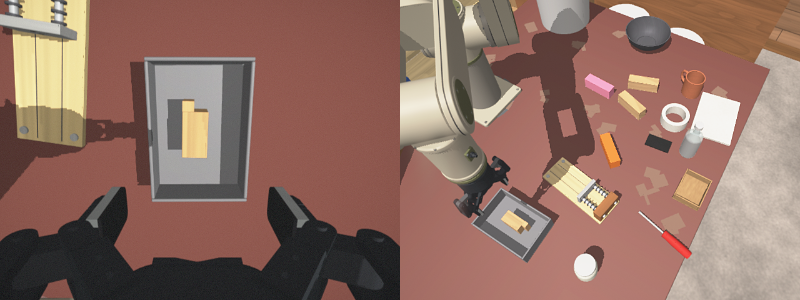

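The broken rail lies flat inside the tub, at about (195,130) in the left half, and is released. Next I move to the sound rail at (538.5,256.5).

>>> apply_moves([
  [0,0,0,0,0,0.163,0],
  [0,0,0,0,0,0.163,0],
  [-9,-40,0,0,0,0,0],
  [-9,-50,0,0,0,0,0],
  [-9,-50,0,0,0,0,0],
  [-9,-50,0,0,0,0,0],
  [-9,-50,0,0,0,0,0],
  [-9,-50,0,0,0,0,0],
  [-9,-50,0,0,0,0,0],
  [-9,-50,0,0,0,0,0],
  [-9,-50,0,0,0,0,0],
  [-9,-50,0,0,0,0,0],
  [-9,-50,0,0,0,0,0],
  [-10,-40,0,0,0,0,0],
  [0,-20,0,0,0,0,0],
  [0,0,0,0,0,0,0],
  [0,0,0,0,0,0,0],
])

```text
time: 10.5
tool_pos: [534.8, 257.4, 222.7]
tcp_rot: [179.9, 0.1, -18.7]
ft_force: [0.2, -0.2, 0.5]
finger_gap: 85.5
grip_force: 0.0
```

Run:
```python
from h import *
delta(538.5,256.5,12,-18.7)
```

```text
t 10.5 pos [534.8 257.4 222.7] rot [ 1.7988e+02  1.1000e-01 -1.8700e+01] F [ 0.2 -0.2  0.5] gap 85.5 grip 0.0
turn wz -0.000 then shift [  3.8  -0.3 210.7]
```

>>> apply_moves([
  [3.8,0,40,0,0,0,0],
  [0,0,50,0,0,0,0],
  [0,0,50,0,0,0,0],
  [0,0,40,0,0,0,0],
  [0,0,20,0,0,0,0],
  [0,0,10,0,0,0,0],
  [0,0,0,0,0,0,0.2],
  [0,0,0,0,0,0,0.4],
  [0,0,0,0,0,0,0.6],
  [0,0,0,0,0,0,1],
  [0,0,0,0,0,0,1],
  [0,0,0,0,0,0,1],
  [0,0,0,0,0,0,1],
], force=80)

```text
time: 12.12
tool_pos: [540.4, 257.7, 16.2]
tcp_rot: [-179.9, -0.1, -18.7]
ft_force: [-1.0, -0.5, 7.3]
finger_gap: 34.6
grip_force: 80.4
```

Run:
```python
from h import *
delta(538.5,256.5,12,-18.7)
a=np.radians(-8.7); o=np.array([525.4,-131.9]); u=np.array([np.cos(a),np.sin(a)])
print("jig x=-40:",o-40*u)
```

```text
t 12.12 pos [540.4 257.7  16.2] rot [-1.799e+02 -1.300e-01 -1.868e+01] F [-1.  -0.5  7.3] gap 34.6 grip 80.4
turn wz 0.000 then shift [-1.5  1.8  4.2]
jig x=-40: [ 485.86024453 -125.84956719]
```

>>> apply_moves([
  [0,0,-20,0,0,0,1],
  [0,0,-40,0,0,0,1],
  [0,0,-40,0,0,0,1],
  [0,0,-20,0,0,-0.09,1],
  [0,0,0,0,0,-0.085,1],
  [0.6,25,0,0,0,0,1],
  [0.6,45,0,0,0,0,1],
  [0.6,45,0,0,0,0,1],
  [0.6,45,0,0,0,0,1],
  [0.6,45,0,0,0,0,1],
  [0.6,45,0,0,0,0,1],
  [0.6,45,0,0,0,0,1],
  [0.6,40,0,0,0,0,1],
  [0.6,30,0,0,0,0,1],
  [0.6,21,0,0,0,0,1],
  [0,0,0,0,0,0,1],
  [0,0,0,0,0,0,1],
])

```text
time: 14.25
tool_pos: [487.2, -124.9, 135.0]
tcp_rot: [-180.0, -0.0, -8.7]
ft_force: [-0.2, 0.4, -0.9]
finger_gap: 34.9
grip_force: 79.9
```

Run:
```python
from h import *
import cv2
delta(485.9,-125.9,34,-8.7)
for i in range(2):
    c=optics.get_calibration("wrist"); im=optics.snapshot("wrist")
cv2.imwrite("pics/w3.png",im[:,:,::-1]); np.savez("w3.npz",K=c["camera_matrix"],T=c["pose"])
delta(485.9,-125.9,34,-8.7)
```

```text
t 14.25 pos [ 487.2 -124.9  135. ] rot [-1.7999e+02 -4.0000e-02 -8.6700e+00] F [-0.2  0.4 -0.9] gap 34.9 grip 79.9
turn wz 0.001 then shift [ -1.1   1.2 101. ]
t 14.35 pos [ 487.1 -124.5  134.6] rot [-1.7999e+02 -2.0000e-02 -8.6100e+00] F [-1.  -0.4 -1.8] gap 34.7 grip 79.9
turn wz 0.002 then shift [ -1.    1.5 100.6]
```

View pics/w3.png

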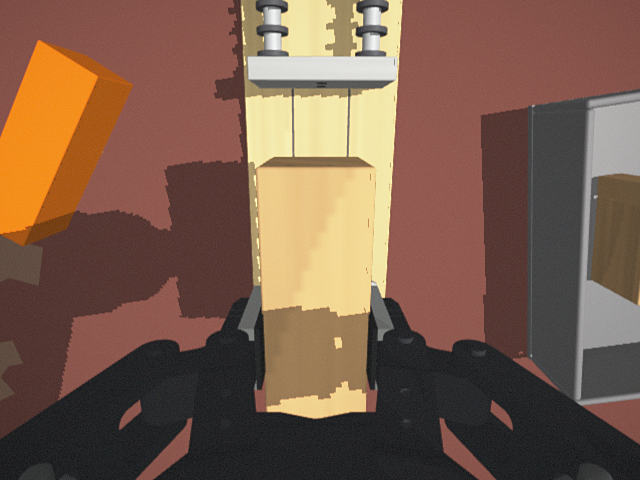

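The rail is held squarely and centred. The lane lines show at columns 293 and 348.5, the plate's top front edge is near row 80, and the rail's front top edge runs (258,168)–(374,166). I'll work out the lateral offset from these.

Run:
```python
from h import *
f=np.load("w3.npz"); c=dict(camera_matrix=f["K"],pose=f["T"])
a=np.radians(-8.7);o=np.array([525.4,-131.9]);u=np.array([np.cos(a),np.sin(a)]);n=np.array([-u[1],u[0]])
def J(px,z):
    w=world("",px,z,c)[:,:2]-o; return np.c_[w@u,w@n].round(1).tolist()
print("lines",J([(293,90),(293,157),(348.5,90),(349,157)],12))
print("plate",J([(249,81),(395,80)],58))
print("rail front",J([(258,168),(374,166)],135-16.2+45))
print("rail low front",J([(270,157),(362,157)],135-16.2))
p=sensors.sense()["tool_pos"][:2]-o;print("tcp",p@u,p@n)
```

```text
lines [[54.6, 16.7], [11.5, 17.3], [54.6, -19.7], [11.5, -21.1]]
plate [[55.0, 37.8], [55.6, -40.8]]
rail front [[19.3, 19.0], [19.9, -15.5]]
rail low front [[19.2, 20.6], [19.3, -17.2]]
tcp -38.93115745675431 1.4871709672279945
```

>>> apply_moves([
  [0,3,25,0,0,0,1],
  [0,0,35,0,0,0,1],
  [0,0,25,0,0,0,1],
  [0,0,10,0,0,0,1],
  [0,0,5,0,0,0,1],
  [0,0,2,0,0,0,1],
  [0,0,0,0,0,0,1],
  [0,0,0,0,0,0,1],
])

```text
time: 15.35
tool_pos: [487.1, -128.6, 33.1]
tcp_rot: [180.0, -0.1, -8.7]
ft_force: [-1.0, -0.6, -1.0]
finger_gap: 35.0
grip_force: 79.9
```

>>> apply_moves([
  [0,0,1.5,0,0,0,1],
  [0,0,1.5,0,0,0,1],
  [0,0,1,0,0,0,1],
  [0,0,0,0,0,0,1],
])

```text
time: 15.85
tool_pos: [486.5, -128.3, 28.3]
tcp_rot: [-180.0, 0.0, -8.7]
ft_force: [0.1, 0.6, -1.5]
finger_gap: 34.9
grip_force: 79.8
```

>>> apply_moves([
  [0,0,1,0,0,0,1],
  [0,0,0.5,0,0,0,1],
  [0,0,0,0,0,0,1],
])

```text
time: 16.23
tool_pos: [486.9, -128.5, 28.1]
tcp_rot: [180.0, -0.0, -8.7]
ft_force: [-7.6, 1.7, 14.6]
finger_gap: 34.7
grip_force: 81.8
```

>>> apply_moves([
  [0,0,-1.1,0,0,0,1],
  [0,0,0,0,0,0,1],
  [0,0,0,0,0,0,1],
])

```text
time: 16.6
tool_pos: [486.7, -128.4, 28.2]
tcp_rot: [180.0, -0.0, -8.7]
ft_force: [-2.9, -0.0, 4.7]
finger_gap: 34.9
grip_force: 80.6
```

>>> apply_moves([
  [4,0,-0.3,0,0,0,1],
  [6,0,0,0,0,0,1],
  [6,0,0,0,0,0,1],
  [6,0,0,0,0,0,1],
  [5,0,0,0,0,0,1],
  [3,0,0,0,0,0,1],
  [2,0,0,0,0,0,1],
  [0,0,0,0,0,0,1],
  [0,0,0,0,0,0,1],
])

```text
time: 17.73
tool_pos: [518.5, -133.2, 28.2]
tcp_rot: [-180.0, -0.0, -8.7]
ft_force: [1.6, -0.1, 0.6]
finger_gap: 34.8
grip_force: 80.1
```

```bash
cat >> h.py <<'E'
def press():
    s=sensors.sense(); a=np.radians(-8.7);o=np.array([525.4,-131.9]);u=np.array([np.cos(a),np.sin(a)]);n=np.array([-u[1],u[0]])
    p=s["tool_pos"][:2]-o; F=s["ft_force"]
    print("t",s["time"],"tcp jig",(p@u).round(2),(p@n).round(2),"F along",(F[:2]@u).round(2),"lat",(F[:2]@n).round(2),"z",F[2].round(2),"pos",s["tool_pos"].round(1))
E
python3 -c "from h import *; press()"
```

```text
t 17.725 tcp jig -6.67 -2.31 F along 1.56 lat 0.09 z 0.64 pos [ 518.5 -133.2   28.2]
```

>>> apply_moves([
  [3,0,0,0,0,0,1],
  [3,0,0,0,0,0,1],
  [3,0,0,0,0,0,1],
  [2,0,0,0,0,0,1],
  [0,0,0,0,0,0,1],
  [0,0,0,0,0,0,1],
])

```text
time: 18.48
tool_pos: [528.4, -134.7, 28.2]
tcp_rot: [-180.0, 0.1, -8.7]
ft_force: [-6.8, 0.6, 8.1]
finger_gap: 34.7
grip_force: 80.9
```

```bash
python3 -c "from h import *; press()"
```

```text
t 18.475 tcp jig 3.37 -2.34 F along -6.82 lat -0.4 z 8.1 pos [ 528.4 -134.7   28.2]
```

>>> apply_moves([
  [2,0,-0.7,0,0,0,1],
  [2,0,0,0,0,0,1],
  [2,0,0,0,0,0,1],
  [1,0,0,0,0,0,1],
  [0,0,0,0,0,0,1],
  [0,0,0,0,0,0,1],
])

```text
time: 19.23
tool_pos: [534.2, -135.6, 28.2]
tcp_rot: [-180.0, 0.2, -8.7]
ft_force: [-10.1, 1.8, 7.7]
finger_gap: 34.9
grip_force: 80.8
```

```bash
python3 -c "
from h import *
press()
import cv2
for i in range(3):
    c=optics.get_calibration('wrist'); im=optics.snapshot('wrist'); press()
cv2.imwrite('pics/w4.png',im[:,:,::-1]); np.savez('w4.npz',K=c['camera_matrix'],T=c['pose'])"
```

```text
t 19.225 tcp jig 9.23 -2.29 F along -10.25 lat 0.26 z 7.73 pos [ 534.2 -135.6   28.2]
t 19.275 tcp jig 9.24 -2.29 F along -9.57 lat -0.12 z 6.29 pos [ 534.2 -135.6   28.2]
t 19.325 tcp jig 9.22 -2.28 F along -8.96 lat -1.41 z 5.91 pos [ 534.2 -135.5   28.2]
t 19.375 tcp jig 9.25 -2.3 F along -9.76 lat 0.1 z 7.44 pos [ 534.2 -135.6   28.2]
```

View pics/w4.png

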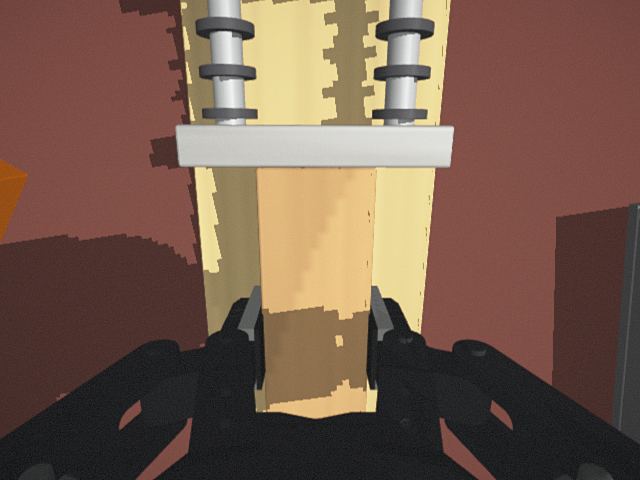

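The rail is centred in the lane and flat against the plate, whose front edge is at row 167, and it hasn't slipped in the grip. I estimate about 7.5 N on the plate plus bed friction, so I'll unload the bed a little and push about 4 mm further.

>>> apply_moves([
  [1.5,0,-0.6,0,0,0,1],
  [1.5,0,-0.4,0,0,0,1],
  [1,0,0,0,0,0,1],
  [0.5,0,0,0,0,0,1],
  [0,0,0,0,0,0,1],
  [0,0,0,0,0,0,1],
  [0,0,0,0,0,0,1],
])

```text
time: 20.25
tool_pos: [537.7, -136.1, 28.4]
tcp_rot: [-180.0, 0.3, -8.7]
ft_force: [-9.9, 0.9, 4.1]
finger_gap: 35.3
grip_force: 80.5
```

```bash
python3 -c "
from h import *
for i in range(5): press(); im=optics.snapshot('wrist')
c=optics.get_calibration('wrist')
a=np.radians(-8.7);o=np.array([525.4,-131.9]);u=np.array([np.cos(a),np.sin(a)])
f=np.load('w4.npz'); c4=dict(camera_matrix=f['K'],pose=f['T'])
print('plate jig x at w4',(world('',[(177,166),(452,167)],58,c4)[:,:2]-o)@u)
"
```

```text
t 20.25 tcp jig 12.77 -2.3 F along -9.91 lat -0.62 z 4.09 pos [ 537.7 -136.1   28.4]
t 20.3 tcp jig 12.76 -2.26 F along -10.45 lat -1.35 z 2.7 pos [ 537.7 -136.1   28.4]
t 20.35 tcp jig 12.81 -2.26 F along -10.55 lat -1.31 z 4.28 pos [ 537.7 -136.1   28.4]
t 20.4 tcp jig 12.76 -2.27 F along -10.12 lat -1.59 z 4.47 pos [ 537.7 -136.1   28.3]
t 20.45 tcp jig 12.79 -2.26 F along -10.58 lat -0.7 z 5.2 pos [ 537.7 -136.1   28.4]
plate jig x at w4 [68.25158469 68.02259394]
```

```bash
python3 -c "
from bench import r
print(r.hand_in())"
```

```text
the job is handed in; nothing more can be done
None
```

I handed the job in: the broken rail is released in the scrap tub, and one sound rail is still gripped on the bed in its lane, pressing the guide plate with about 10 N (plate about 16 mm back by my estimate); the hand-in returned no verdict.

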